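Swing the mould batten shut against its pins

TASK

The long loose batten on the white casting board stands ajar like a gate, one end at the steel pin on the robot's left. Keeping that end at its pin, swing the batten round until it lies flat against both steel pins and closes the open side of the casting frame. Leave the short batten where it is.

Things in the scene. Friction and masses are not known exactly. Their poses are not given: they have to be found in the camera images.
- casting_board: Fixed white slab 400x500x18 mm. Origin: centre of underside; x away from robot (yaw within 0.35 rad), y left. Steel pins, 16 mm across, 55 mm tall above the slab, centred at board x 8, y +125 (left, pivot) and -125 mm (right, stop); their near sides (x = 0) are the line. Beyond, x 18 to 188: fixed wooden fences 36 mm high on three sides of a plaster rosette up to 24 mm high; robot's side open.
- batten: Long loose wooden batten, 280 mm long, 25 thick, 36 high, about 170 g. Origin: bottom of its inner face (towards the pins), 15 mm from the pivot end. It runs from y +15 to -265, x -25 (outer face) to 0, z 0 to 36 mm. Shut: origin at board (0, 125, 18) mm, axes parallel to the board's. Start: 4 to 10 mm short of the pivot pin, free end swung 0.38 to 0.55 rad towards the robot (negative yaw).
- batten_tip (a point): Bottom corner of the batten's inner face at its free end, at y = -265 mm in the batten's frame; shut, it lies at board x = 0, y = -140, z = 18 mm.
- short_batten: Bystander: loose batten of the same wood, only 130 mm long (its x), 25 mm thick, 36 mm high, on the slab's right-hand margin on the robot's side, clear of the swing. Origin: centre of its underside. Must stay where it is.

How it is judged:
By the outcome, as a careful person would: the job done as asked, in the order asked, and still so for the second after the job is handed in, with the robot touching nothing.
It also fails if it takes over 29 s, if anything falls off the work surface, if the arm or the gripper's body presses on something with over 40 N, if the wrist force passes 120 N, or if a joint passes its speed limit or range.

ROBOT

A 7-joint arm with a two-finger parallel gripper is mounted at the origin on the work surface. World frame = base frame: x ahead of the robot, y to its left, z up, the work surface at z = 0. Lengths are in m, angles in rad, forces in N, time in s.
With the tool pointing down it reaches from about 0.4 to 0.85 m from the base axis. Payload 10.4 kg.
Tool frame: the origin (TCP) lies on the mounting face of the last link; the fingertips stand 173 mm ahead of it and the grasp point (between the pads) lies 155 mm ahead of it; z points along the fingers, y is the line along which they close (so a half turn about z gives the same grasp; the last joint's range is limited). The gripper opens to 85 mm and grips with 20 to 120 N. Pads are 22 mm wide; open, the fingers measure 114 mm over their backs; the gripper's body (76 mm by 85 mm) begins 54 mm behind the grasp point. The pads swing forward as they close: fully open they stand 13 mm farther back than shut.
Start: joints at [-1.13, 0.332, -0.065, 1.46, 0.022, 1.35, -0.088], TCP at [0.28, 0.559, 0.405] pointing down, gripper open.
Joint ranges: [-2.6, 2.6], [-0.5, 2.12], [-1.47, 1.34], [0.16, 2.42], [-1.27, 4.41], [0.06, 2.06], [-2.6, 2.6]. Speed limits (rad/s): [2.22, 2.22, 2.79, 2.79, 3.14, 3.14, 3.14].

INTERFACE

Orientations are given as a unit quaternion [x, y, z, w].
In Python, from plant import env gives the robot as it stands.
- The arm moves only by the shell command python3 -m crank 'ROWS' [OPENING]. ROWS is JSON, a list that holds one entry, the list of rows, each a list of 4 numbers: the shift along the tool's x, y, z in m, then the turn about the tool's z in rad. A call has 1 to 10 rows; each row shifts and turns the commanded pose from where the row before left it, along the tool's axes as they then stand; what a row does not reach is not made up. A row lasts 1/12 s, in which the tool goes at most 41.7 mm and 7.16 degrees, less where a joint would pass 70% of its speed; a pose out of reach is approached as far as the arm can. A call is refused whole if a number of a shift passes 0.0417 or a number of a turn 0.125, either way. A call with a gripper value outside its range is refused whole. OPENING is the finger opening in m, from 0 to 0.0854, set as the call begins (- or left out, the last holds). The fingers move at their own pace and stop on an object; the grip force is fixed at half the most. Time passes only in rows, so rows that do not move let the fingers close. It gives the time, the measured TCP pose, the force, the opening and the grip force at its end, in the units of the state.
- env.get_state(): the state, without advancing time (a new reading comes with each control period).
- env.grab_frame(name): name is "scene" or "side" or "wrist"; returns a dict with "frame" (480x640x3 uint8, blue, green, red), "range_z" (480x640 float32, m along the optical axis (not along the pixel's ray), 0 where there is no reading), "camera_matrix" (3x3 intrinsics, pixels), "k1" (the pictures are not rectified: a ray, as slopes to the right and down, at radius r is drawn at 1 + k1 r^2 times it, then the intrinsics apply), "view" (4x4, takes a point from world to camera coordinates). Camera axes: x right, y up, looking along -z (the intrinsics and any distortion apply to the point x, -y, -z); pixel columns grow to the right and rows downward; lengths in m; the calibration is good to about 2 mm. A picture is of the moment at which its call begins.
- env.close_job(): hands the job in; it is judged then, once.
The state is a dict: "t": time; "joint_pos": joint angles; "joint_vel": joint speeds; "effort": joint torques, N m; "ee_pos": TCP position; "ee_rot": TCP orientation; "contact_force": force on the tool from outside, world axes, zero at the start; "torque": the same for the moment, N m; "grip_width": opening from 0.0 (shut) to 1.0 (fully open); "finger_force": force on a finger pad.
Only numpy, scipy, OpenCV 4.12 (cv2) and the standard library are available. Lean on these libraries where they do the work, as an engineer would, in place of code of your own. Each camera call takes 0.05 s, during which the arm holds its last target. There are 200 camera calls.

## Working session

There is one attempt and no reset: what is moved stays moved. The work goes in short steps, Python scripts to look and compute and a shell command to move; the robot and the scene stay as the last step left them, time stands still between calls to the robot, and variables do not carry over. Pictures are saved under pics/ and viewed, at most 10 in all, crops included, and the job is handed in when it is done.

```bash
mkdir -p pics; cat > h.py <<'E'
import numpy as np, cv2
from plant import env
def grab(n):
    f=env.grab_frame(n); np.savez('/tmp/'+n+'.npz',**{k:np.asarray(v) for k,v in f.items()}); return f
def load(n): return dict(np.load('/tmp/'+n+'.npz'))
def rays(f,uv):
    K=f['camera_matrix']; k1=float(f['k1']); uv=np.atleast_2d(np.float64(uv))
    s=cv2.undistortPoints(uv.reshape(-1,1,2),K,np.array([k1,0,0,0,0.])).reshape(-1,2)
    V=f['view']; R=V[:3,:3]; c=-R.T@V[:3,3]
    d=np.c_[s[:,0],-s[:,1],-np.ones(len(s))]@R
    return c,d
def onplane(f,uv,z):
    c,d=rays(f,uv); t=(z-c[2])/d[:,2]; return c+d*t[:,None]
def cloud(f):
    v,u=np.mgrid[0:480,0:640]; c,d=rays(f,np.c_[u.ravel(),v.ravel()])
    return (c+d*f['range_z'].reshape(-1,1)).reshape(480,640,3)
E
python3 - <<'E'
from h import *
for n in ('scene','side'):
    f=grab(n); cv2.imwrite(f'pics/{n}0.png',f['frame']); print(n,f['k1'],np.round(-f['view'][:3,:3].T@f['view'][:3,3],3))
print(env.get_state())
E
```

```text
scene -0.08855471089270635 [1.154 0.197 0.579]
side -0.04667349000740163 [ 0.286 -0.586  0.653]
{'t': 0.1, 'joint_pos': array([-1.12959253,  0.33282603, -0.06468805,  1.460834  ,  0.02159552,
        1.34990003, -0.08845849]), 'joint_vel': array([ 4.05987059e-04, -8.06085515e-04, -8.60221280e-06, -5.85712861e-04,
        1.12487407e-03, -1.23998961e-04,  2.72475792e-04]), 'effort': array([ 1.20819241e-03, -6.26747060e+01,  4.88166546e-02, -3.92425597e+01,
        1.62011833e-02,  7.16294002e-03,  4.73714226e-05]), 'ee_pos': array([0.27954707, 0.55887931, 0.40399562]), 'ee_rot': array([ 2.29805546e-01,  9.73236357e-01, -6.24931972e-04, -1.18911831e-04]), 'contact_force': array([-0.30144928, -0.61673419, -0.50224952]), 'torque': array([-0.02949534,  0.00547573,  0.03218886]), 'finger_force': 0.0, 'grip_width': 1.0016489122681078}
```

View pics/scene0.png

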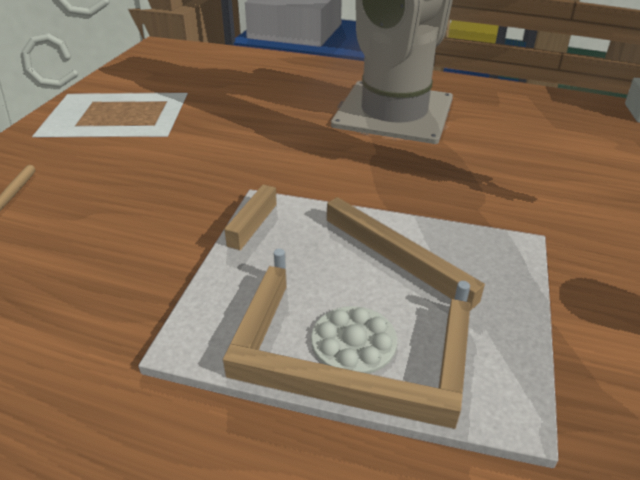

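View pics/side0.png

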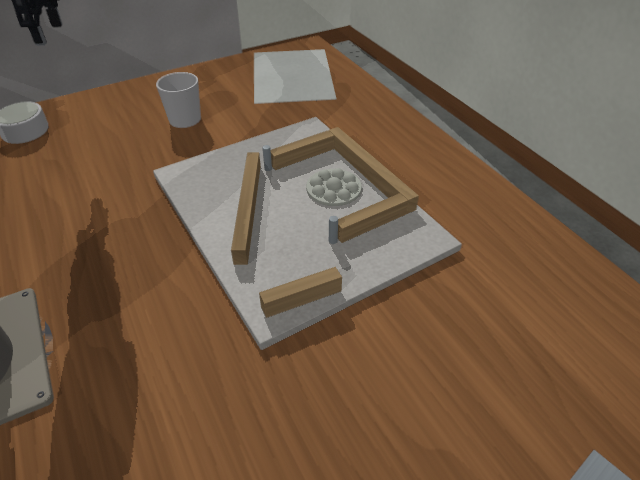

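The scene view shows the batten from its free end (335,205) to its pivot end (478,293). The left pin is at (463,290), the right pin at (279,257), and the short batten is at (252,215). In the side view the batten runs from (253,155) to (240,260), with the pins at (267,158) and (334,230). Next I'll measure these with depth.

```bash
cat > meas.py <<'E'
from h import *
def comps(names=('scene','side'),fresh=False):
    for n in names:
        f=grab(n) if fresh else load(n)
        P=cloud(f); z=P[...,2]
        m=((z>0.047)&(z<0.061)&(P[...,0]>.3)&(P[...,0]<1.0)&(abs(P[...,1])<.45)).astype(np.uint8)
        k,L,st,ce=cv2.connectedComponentsWithStats(m)
        for i in range(1,k):
            if st[i,4]<150: continue
            q=P[L==i]; r=cv2.minAreaRect(np.float32(q[:,:2]*1000))
            print(n,st[i,4],np.round(ce[i]),'z',round(float(np.median(q[:,2])),4),np.round(cv2.boxPoints(r)).tolist(), np.round(r[1]),round(r[2],1))
        m=((z>0.062)&(z<0.085)&(P[...,0]>.3)&(P[...,0]<1.0)&(abs(P[...,1])<.45)).astype(np.uint8)
        k,L,st,ce=cv2.connectedComponentsWithStats(m)
        for i in range(1,k):
            if st[i,4]>8: print(' pin?',st[i,4],np.round(ce[i]),np.round(P[L==i].mean(0),4))
        m=((z>0.010)&(z<0.026)&(P[...,0]>.25)&(P[...,0]<1.1)&(abs(P[...,1])<.5)).astype(np.uint8)
        q=P[m>0][:,:2]
        r=cv2.minAreaRect(np.float32(q*1000)); print(' board',np.round(r[0],1),np.round(r[1],1),r[2])
if __name__=='__main__': comps()
E
python3 meas.py
```

```text
scene 951 [250. 211.] z 0.0539 [[433.0, -134.0], [566.0, -144.0], [568.0, -116.0], [435.0, -106.0]] [ 28. 133.] 85.6
scene 11540 [364. 332.] z 0.0542 [[431.0, -43.0], [789.0, -51.0], [795.0, 236.0], [437.0, 243.0]] [287. 357.] 88.8
 pin? 130 [279. 255.] [ 0.6108 -0.0347  0.0701]
 pin? 159 [463. 287.] [0.5964 0.2136 0.0705]
 board [591.9  88.1] [404.4 502.2] 3.150516986846924
side 2853 [355. 176.] z 0.0536 [[585.0, 226.0], [600.0, -53.0], [791.0, -42.0], [775.0, 236.0]] [191. 279.] 3.2
side 1446 [245. 204.] z 0.0539 [[429.0, -7.0], [452.0, -20.0], [585.0, 229.0], [562.0, 241.0]] [282.  26.] 61.9
side 1255 [300. 286.] z 0.0538 [[434.0, -137.0], [563.0, -146.0], [565.0, -119.0], [436.0, -109.0]] [ 28. 130.] 85.9
 pin? 60 [266. 149.] [0.5931 0.2091 0.0698]
 pin? 84 [333. 221.] [ 0.6064 -0.0402  0.0699]
 board [589.1 169.4] [403.  669.3] 3.0136396884918213
```

```bash
cat > go.py <<'E'
import sys
from h import *
from scipy.spatial.transform import Rotation as R
# python3 go.py x y z yawdeg : tool-axis shift to grasp point target, and tool-z turn; yaw = world heading of tool y
s=env.get_state(); r=R.from_quat(s['ee_rot']).as_matrix()
p=np.array(s['ee_pos']); g=p+.155*r[:,2]; yaw=np.degrees(np.arctan2(r[1,1],r[0,1]))
x,y,z,w=map(float,sys.argv[1:5])
print('t',round(s['t'],2),'grasp pt',g.round(4),'yaw',round(yaw,2),'zaxis',r[:,2].round(4))
print('shift now',(r.T@(np.array([x,y,z])-g)).round(4),'turn',round(-np.radians(w-yaw),4), 'F',np.round(s['contact_force'],1),'w',s['grip_width'])
E
python3 -m crank '[[[-0.0252,-0.0187,0.0065,0],[-0.0252,-0.0187,0.0065,0],[-0.0252,-0.0187,0.0065,0],[-0.0252,-0.0187,0.0065,0],[-0.0252,-0.0187,0.0065,0],[-0.0252,-0.0187,0.0065,0],[-0.0252,-0.0187,0.0065,0],[-0.0252,-0.0187,0.0065,0],[-0.0252,-0.0187,0.0065,0],[-0.0252,-0.0187,0.0065,0]]]' 0.0854
python3 -m crank '[[[-0.0252,-0.0187,0.0065,0],[-0.0252,-0.0187,0.0065,0],[-0.0252,-0.0187,0.0065,0],[-0.0252,-0.0187,0.0065,0],[-0.0252,-0.0187,0.0065,0],[-0.0252,-0.0187,0.0065,0],[0,0,0,0.123],[0,0,0,0.123],[0,0,0,0.123],[0,0,0,0.123]]]'
python3 -m crank '[[[0,0,0,0.123],[0,0,0,0.123],[0,0,0,0.123],[0,0,0,0.123],[0,0,0,0.123],[0,0,0,0.123],[0,0,0,0.123],[0,0,0,0.123],[0,0,0,0.123],[0,0,0,0]]]'
python3 go.py .507 .111 .040 -28.1
python3 - <<'E'
from h import *
f=grab('wrist'); cv2.imwrite('pics/w1.png',f['frame'])
E
```

```text
t: 0.93
ee_pos: [0.4216, 0.2774, 0.3393]
ee_rot: [0.23, 0.973, -0.0, -0.0]
contact_force: [1.0, 0.4, -0.6]
grip_width: 1.002
finger_force: 0.0
t: 1.77
ee_pos: [0.5062, 0.1108, 0.3003]
ee_rot: [0.463, 0.886, -0.0, -0.0]
contact_force: [-0.2, 0.1, 0.3]
grip_width: 1.0
finger_force: 0.0
t: 2.6
ee_pos: [0.5062, 0.1111, 0.3004]
ee_rot: [0.86, 0.511, -0.0, -0.0]
contact_force: [-0.4, -0.8, -0.4]
grip_width: 0.999
finger_force: 0.0
t 2.6 grasp pt [0.5061 0.111  0.1454] yaw -28.53 zaxis [-5.e-04 -2.e-04 -1.e+00]
shift now [0.0004 0.0008 0.1054] turn -0.0075 F [-0.4 -0.8 -0.4] w 0.9988472120482914
```

View pics/w1.png

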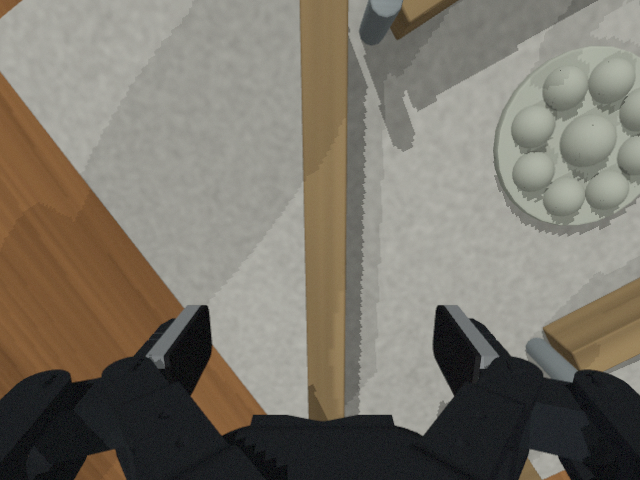

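The wrist view shows the batten vertical and centred at about x=325, between pads at x=205 and x=440. Descending and closing.

```bash
python3 -m crank '[[[0,0,0.025,0],[0,0,0.025,0],[0,0,0.025,0],[0,0,0.015,0],[0,0,0.010,0],[0,0,0,0]]]'
python3 -m crank '[[[0,0,0,0],[0,0,0,0],[0,0,0,0],[0,0,0,0],[0,0,0,0],[0,0,0,0],[0,0,0,0],[0,0,0,0]]]' 0
python3 go.py .507 .111 .044 -28.1
python3 - <<'E'
from meas import *
comps(('side',),True)
E
```

```text
t: 3.15
ee_pos: [0.5056, 0.1109, 0.1988]
ee_rot: [0.857, 0.515, -0.002, -0.0]
contact_force: [-1.5, 0.0, 0.5]
grip_width: 0.996
finger_force: 0.0
t: 3.82
ee_pos: [0.5068, 0.1111, 0.2016]
ee_rot: [0.858, 0.514, 0.001, 0.0]
contact_force: [-1.3, 0.1, 6.6]
grip_width: 0.282
finger_force: 60.4
t 3.82 grasp pt [0.5071 0.1112 0.0466] yaw -28.18 zaxis [ 1.5e-03  8.0e-04 -1.0e+00]
shift now [-0.0002  0.      0.0026] turn -0.0014 F [-1.3  0.1  6.6] w 0.28216986351047807
side 2852 [355. 176.] z 0.0537 [[586.0, 227.0], [600.0, -52.0], [791.0, -43.0], [777.0, 236.0]] [191. 279.] 2.8
side 1102 [242. 218.] z 0.0541 [[407.0, 7.0], [449.0, -21.0], [556.0, 138.0], [514.0, 167.0]] [192.  51.] 56.0
side 1257 [300. 286.] z 0.0538 [[434.0, -137.0], [565.0, -146.0], [567.0, -119.0], [436.0, -110.0]] [ 27. 131.] 86.4
 pin? 62 [266. 149.] [0.5929 0.2089 0.0698]
 pin? 163 [230. 189.] [0.4806 0.1164 0.0766]
 pin? 155 [258. 189.] [0.5262 0.0915 0.0773]
 pin? 84 [333. 221.] [ 0.6063 -0.0402  0.0699]
 board [588.8 170.2] [402.6 671. ] 3.2248101234436035
```

```bash
python3 - <<'E'
import numpy as np
c=np.array([592,88.]);b=np.radians(3.1)
R=lambda a:np.array([[np.cos(a),-np.sin(a)],[np.sin(a),np.cos(a)]])
O1=c+R(b)@[-3,125]; rel=np.array([-12.5,-125])
ths=np.radians(np.linspace(-28.2,3.1,11)); g=[O1+R(t)@rel for t in ths]
print('O1',O1,'first',R(ths[0]).T@(g[0]-[507.1,111.2]),'(batten frame)')
for i in range(10):
    d=R(ths[i]).T@(g[i+1]-g[i])   # batten frame: x -> tool y ; tool x = y cross z(down)
    # tool y=bx, tool z=down => tool x = bx x (-z) = by
    print('tool x %.4f y %.4f turn %.4f'%(d[1]/1e3,d[0]/1e3,ths[i]-ths[i+1]))
E
```

```text
O1 [582.24453837 212.65484735] first [ 5.78257535 -0.07788372] (batten frame)
tool x -0.0005 y 0.0068 turn -0.0546
tool x -0.0005 y 0.0068 turn -0.0546
tool x -0.0005 y 0.0068 turn -0.0546
tool x -0.0005 y 0.0068 turn -0.0546
tool x -0.0005 y 0.0068 turn -0.0546
tool x -0.0005 y 0.0068 turn -0.0546
tool x -0.0005 y 0.0068 turn -0.0546
tool x -0.0005 y 0.0068 turn -0.0546
tool x -0.0005 y 0.0068 turn -0.0546
tool x -0.0005 y 0.0068 turn -0.0546
```

```bash
python3 -m crank '[[[0,0.002,-0.001,0],[0,0.003,-0.001,0],[-0.0005,0.0068,0,-0.0546],[-0.0005,0.0068,0,-0.0546],[-0.0005,0.0068,0,-0.0546],[-0.0005,0.0068,0,-0.0546],[-0.0005,0.0068,0,-0.0546],[0,0,0,0]]]'
python3 -m crank '[[[-0.0005,0.0068,0,-0.0546],[-0.0005,0.0068,0,-0.0546],[-0.0005,0.0068,0,-0.0546],[-0.0005,0.0068,0,-0.0546],[-0.0005,0.0068,0,-0.0546],[0,0,0,0],[0,0,0,0]]]'
python3 go.py .5728 .0873 .044 3.1
python3 - <<'E'
from meas import *
comps(('scene',),True)
cv2.imwrite('pics/s2.png',cv2.resize(load('scene')['frame'][180:440,180:560],None,fx=2,fy=2))
E
```

```text
t: 4.53
ee_pos: [0.5421, 0.0929, 0.2026]
ee_rot: [0.78, 0.626, 0.0, 0.0]
contact_force: [0.3, -0.0, -1.5]
grip_width: 0.281
finger_force: 59.2
t: 5.12
ee_pos: [0.5744, 0.0875, 0.2024]
ee_rot: [0.689, 0.725, -0.0, -0.0]
contact_force: [0.3, -0.5, -2.3]
grip_width: 0.28
finger_force: 59.3
t 5.12 grasp pt [0.5743 0.0874 0.0474] yaw 2.92 zaxis [-7.e-04 -0.e+00 -1.e+00]
shift now [-0.0001 -0.0015  0.0034] turn -0.0032 F [ 0.3 -0.5 -2.3] w 0.2799720084410673
scene 947 [250. 211.] z 0.0538 [[434.0, -134.0], [566.0, -143.0], [568.0, -116.0], [436.0, -107.0]] [ 27. 132.] 86.1
scene 11743 [358. 336.] z 0.0544 [[551.0, 228.0], [565.0, -51.0], [790.0, -39.0], [776.0, 239.0]] [225. 279.] 3.0
 pin? 127 [279. 255.] [ 0.6106 -0.0348  0.0702]
 pin? 102 [370. 270.] [0.6118 0.0933 0.0805]
 pin? 157 [463. 287.] [0.5964 0.2135 0.0706]
 board [592.6  88. ] [403.6 501.8] 3.2779834270477295
```

View pics/s2.png

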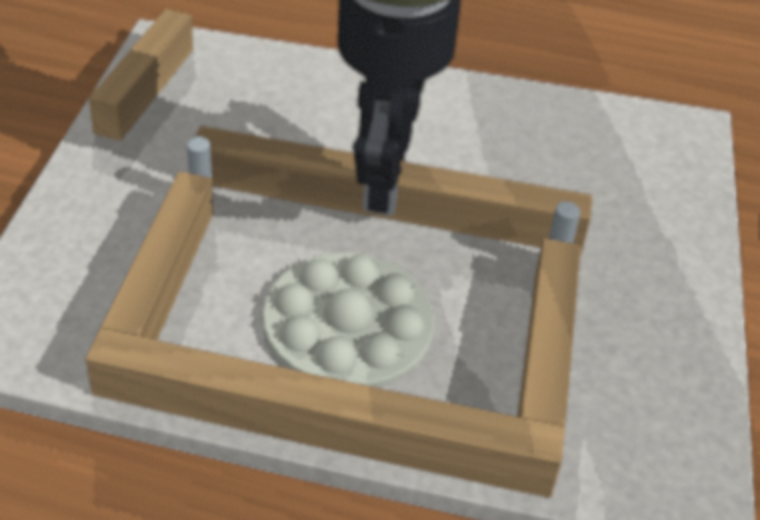

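The scene crop shows the batten parallel to the pins and just short of them: left end near (590,205), right end near (200,135), finger at (380,200). Next I'll check the lengthwise position in board axes.

```bash
cat > chk.py <<'E'
from h import *
import sys
b=np.radians(3.1);R=np.array([[np.cos(b),-np.sin(b)],[np.sin(b),np.cos(b)]])
for n in ('scene','side'):
    f=grab(n) if len(sys.argv)>1 else (grab(n) if n=='side' else load(n))
    P=cloud(f).reshape(-1,3); q=P.copy(); q[:,:2]=(P[:,:2]-[.592,.088])@R; q*=1e3
    top=q[(q[:,2]>51)&(q[:,2]<57)&(q[:,0]>-60)&(q[:,0]<12)&(abs(q[:,1])<165)]
    a=top[(top[:,1]<-40)|(top[:,1]>40)]
    print(n,'y ends',np.percentile(a[:,1],[.5,99.5]).round(1),'z',np.median(a[:,2]).round(1))
    for lo,hi in ((-118,-60),(50,118)):
        s=a[(a[:,1]>lo)&(a[:,1]<hi)]
        if len(s)>20: print('  y',lo,hi,'x faces',np.percentile(s[:,0],[2,98]).round(1))
E
python3 chk.py
```

```text
scene y ends [-134.9  140.6] z 55.0
  y -118 -60 x faces [-30.9  -5.3]
  y 50 118 x faces [-31.2  -5.8]
side y ends [-139.5  139. ] z 54.6
  y -118 -60 x faces [-31.8  -7.2]
  y 50 118 x faces [-31.8 -17.5]
```

```bash
python3 -m crank '[[[0,0.001,0,0],[0,0.001,0,0],[0,0.001,0,0],[0,0,0.0005,0],[0,0,0,0]]]'
python3 -m crank '[[[0,0.001,0,0],[0,0.001,0,0],[0,0,0,0],[0,0,0,0]]]'
```

```text
t: 5.63
ee_pos: [0.5777, 0.0877, 0.2021]
ee_rot: [0.688, 0.726, 0.0, -0.0]
contact_force: [0.8, -0.6, -1.9]
grip_width: 0.283
finger_force: 59.3
t: 5.97
ee_pos: [0.5797, 0.0878, 0.2022]
ee_rot: [0.688, 0.726, 0.0, -0.0]
contact_force: [0.5, -0.4, -2.5]
grip_width: 0.282
finger_force: 59.3
```

```bash
python3 -m crank '[[[0,0.001,0,0],[0,0,0,0],[0,0,0,0]]]'
python3 -m crank '[[[0,0.001,0,0],[0,0,0,0],[0,0,0,0]]]'
python3 go.py .5797 .0878 .044 3.1
python3 chk.py new
```

```text
t: 6.22
ee_pos: [0.5807, 0.0878, 0.2022]
ee_rot: [0.688, 0.726, 0.0, -0.0]
contact_force: [-0.5, 0.6, -1.7]
grip_width: 0.283
finger_force: 59.3
t: 6.47
ee_pos: [0.5816, 0.0879, 0.2021]
ee_rot: [0.688, 0.726, -0.0, -0.0]
contact_force: [-1.2, -0.1, -1.2]
grip_width: 0.279
finger_force: 59.4
t 6.47 grasp pt [0.5816 0.0879 0.0471] yaw 3.1 zaxis [-3.e-04  0.e+00 -1.e+00]
shift now [-0.     -0.0019  0.0031] turn -0.0 F [-1.2 -0.1 -1.2] w 0.2794600935055039
scene y ends [-130.2  140.6] z 54.7
  y -118 -60 x faces [-23.2   2.2]
  y 50 118 x faces [-23.9   1.2]
side y ends [-140.1  139.3] z 54.4
  y -118 -60 x faces [-24.    0.3]
  y 50 118 x faces [-24.3  -9.4]
```

Contact is just starting (about -1.2 N). I'll press on gently, lowering slightly.

```bash
python3 -m crank '[[[0,0.001,0.001,0],[0,0,0,0],[0,0,0,0]]]'
python3 -m crank '[[[0,0.001,0.001,0],[0,0,0,0],[0,0,0,0]]]'
python3 go.py .5797 .0878 .044 3.1
```

```text
t: 6.82
ee_pos: [0.5821, 0.0879, 0.2016]
ee_rot: [0.688, 0.726, -0.001, -0.001]
contact_force: [-9.5, -1.6, 9.4]
grip_width: 0.285
finger_force: 60.9
t: 7.07
ee_pos: [0.5825, 0.0878, 0.2016]
ee_rot: [0.688, 0.726, -0.001, -0.002]
contact_force: [-20.2, -2.5, 26.3]
grip_width: 0.281
finger_force: 63.1
t 7.07 grasp pt [0.5818 0.0879 0.0466] yaw 3.09 zaxis [-4.6e-03  5.0e-04 -1.0e+00]
shift now [-0.     -0.0021  0.0026] turn -0.0002 F [-20.2  -2.5  26.3] w 0.2810939964475994
```

```bash
python3 -m crank '[[[0,-0.0005,-0.002,0],[0,0,0,0],[0,0,0,0]]]'
python3 -m crank '[[[0,0,0,0],[0,0,0,0],[0,0,0,0],[0,0,0,0]]]' 0.05
python3 -m crank '[[[0,0,-0.01,0],[0,0,-0.02,0],[0,0,-0.03,0],[0,0,-0.03,0],[0,0,0,0]]]'
python3 chk.py new; python3 - <<'E'
from h import *
for n in ('scene','side'): cv2.imwrite(f'pics/{n}3.png',cv2.resize(load(n)['frame'][110:370,140:520],None,fx=2,fy=2))
E
```

```text
t: 7.32
ee_pos: [0.5822, 0.0879, 0.2019]
ee_rot: [0.688, 0.726, -0.001, -0.001]
contact_force: [-6.4, -1.2, 1.9]
grip_width: 0.282
finger_force: 60.2
t: 7.65
ee_pos: [0.5835, 0.088, 0.2025]
ee_rot: [0.688, 0.726, 0.0, 0.0]
contact_force: [0.6, 0.5, -0.2]
grip_width: 0.588
finger_force: 0.0
t: 8.07
ee_pos: [0.585, 0.0878, 0.2991]
ee_rot: [0.688, 0.726, 0.004, 0.002]
contact_force: [2.0, -0.1, 0.4]
grip_width: 0.583
finger_force: 0.0
scene y ends [-130.   140.5] z 54.5
  y -118 -60 x faces [-22.9   2.3]
  y 50 118 x faces [-23.7   1. ]
side y ends [-139.4  139. ] z 53.9
  y -118 -60 x faces [-24.2   0.2]
  y 50 118 x faces [-24.3  -0.3]
```

View pics/side3.png

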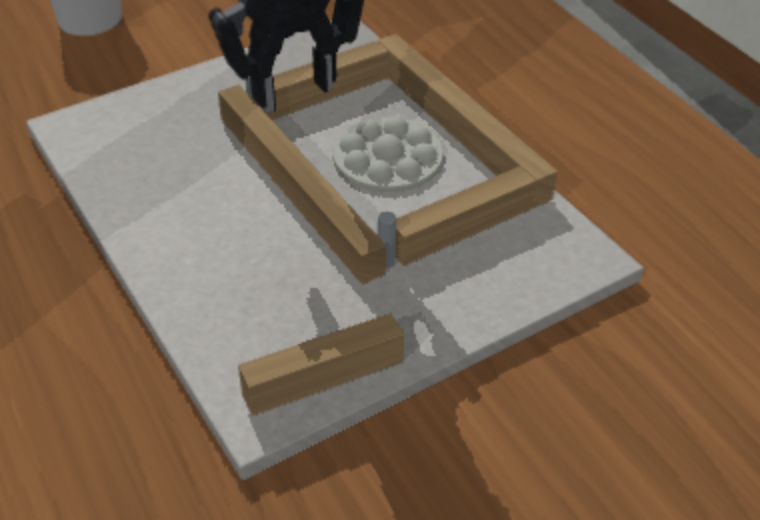

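The side crop shows the batten flat along the frame's open side, right end at (375,270) touching the right pin at (387,235), and the short batten unmoved. As a last step I'll press gently on the outer face at mid-length to make sure both pins are in contact.

```bash
python3 -m crank '[[[0,-0.02,0,0],[0,-0.02,0,0],[0,-0.015,0,0],[0,0,0,0],[0,0,0,0],[0,0,0.03,0],[0,0,0.03,0],[0,0,0.025,0],[0,0,0.008,0],[0,0,0,0]]]' 0
python3 -m crank '[[[0,0.005,0,0],[0,0.005,0,0],[0,0.003,0,0],[0,0.001,0,0],[0,0,0,0]]]'
python3 -m crank '[[[0,0.002,0,0],[0,0,0,0],[0,0,0,0]]]'
python3 go.py .5555 .0865 .044 3.1
```

```text
t: 9.0
ee_pos: [0.5278, 0.0848, 0.197]
ee_rot: [0.688, 0.726, -0.002, -0.001]
contact_force: [0.8, 0.0, 0.1]
grip_width: -0.001
finger_force: 0.0
t: 9.42
ee_pos: [0.5429, 0.0858, 0.2]
ee_rot: [0.688, 0.726, 0.001, 0.0]
contact_force: [0.1, -0.5, 0.2]
grip_width: 0.001
finger_force: 0.0
t: 9.67
ee_pos: [0.5442, 0.0859, 0.1993]
ee_rot: [0.688, 0.726, 0.0, -0.0]
contact_force: [-0.2, 0.0, -0.4]
grip_width: -0.003
finger_force: 0.0
t 9.67 grasp pt [0.5443 0.0859 0.0443] yaw 3.1 zaxis [ 1.e-04  2.e-04 -1.e+00]
shift now [-0.      0.0113  0.0003] turn -0.0 F [-0.2  0.  -0.4] w -0.002619649901835474
```

```bash
python3 -m crank '[[[0,0.003,0,0],[0,0.002,0,0],[0,0.002,0,0],[0,0,0,0],[0,0,0,0]]]'
python3 -m crank '[[[0,0.001,0,0],[0,0.001,0,0],[0,0,0,0],[0,0,0,0]]]'
python3 -m crank '[[[0,0.001,0,0],[0,0,0,0],[0,0,0,0]]]'
```

```text
t: 10.08
ee_pos: [0.5513, 0.0862, 0.1991]
ee_rot: [0.688, 0.726, -0.0, -0.0]
contact_force: [-0.3, 0.2, 0.2]
grip_width: 0.002
finger_force: 0.0
t: 10.42
ee_pos: [0.5532, 0.0864, 0.1992]
ee_rot: [0.688, 0.726, 0.0, -0.0]
contact_force: [0.2, 0.6, -0.2]
grip_width: 0.003
finger_force: 0.0
t: 10.67
ee_pos: [0.5543, 0.0864, 0.1992]
ee_rot: [0.688, 0.726, 0.0, -0.0]
contact_force: [-0.3, -0.7, -0.2]
grip_width: -0.002
finger_force: 0.0
```

```bash
python3 -m crank '[[[0,0.001,0,0],[0,0.001,0,0],[0,0,0,0],[0,0,0,0]]]'
python3 -m crank '[[[0,0.001,0,0],[0,0,0,0],[0,0,0,0]]]'
python3 -m crank '[[[0,0.001,0,0],[0,0,0,0],[0,0,0,0]]]'
```

```text
t: 11.0
ee_pos: [0.5557, 0.0865, 0.1991]
ee_rot: [0.688, 0.726, -0.001, -0.001]
contact_force: [-4.7, -0.0, 3.6]
grip_width: -0.002
finger_force: 2.7
t: 11.25
ee_pos: [0.5561, 0.0865, 0.1989]
ee_rot: [0.688, 0.726, -0.001, -0.001]
contact_force: [-11.0, -0.7, 8.3]
grip_width: -0.003
finger_force: 5.2
t: 11.5
ee_pos: [0.5565, 0.0865, 0.1988]
ee_rot: [0.688, 0.726, -0.002, -0.002]
contact_force: [-15.2, -0.9, 12.2]
grip_width: -0.002
finger_force: 7.6
```

Firmly seated, with stiff contact at about 15 N. Backing off, retreating and checking.

```bash
python3 -m crank '[[[0,-0.005,0,0],[0,-0.02,0,0],[0,-0.02,0,0],[0,0,-0.03,0],[0,0,-0.04,0],[0,0,-0.04,0],[0,-0.02,-0.03,0],[0,-0.02,0,0],[0,0,0,0],[0,0,0,0]]]'
python3 chk.py new; python3 - <<'E'
from h import *
a=[cv2.resize(load(n)['frame'][y:y+150,x:x+220],None,fx=1.8,fy=1.8) for n,x,y in (('scene',270,180),('side',200,120))]
cv2.imwrite('pics/f.png',np.hstack(a))
E
python3 meas.py | grep -v pin
```

```text
t: 12.33
ee_pos: [0.4729, 0.082, 0.3396]
ee_rot: [0.688, 0.726, 0.001, 0.0]
contact_force: [-0.1, -0.8, 0.3]
grip_width: 0.002
finger_force: 0.0
scene y ends [-128.7  140.4] z 54.4
  y -118 -60 x faces [-23.4   1.9]
  y 50 118 x faces [-24.2   1.3]
side y ends [-138.9  138.9] z 54.0
  y -118 -60 x faces [-24.1   0.5]
  y 50 118 x faces [-24.4   6.5]
scene 948 [250. 211.] z 0.0538 [[433.0, -134.0], [566.0, -143.0], [568.0, -116.0], [435.0, -107.0]] [ 27. 133.] 86.1
scene 11863 [358. 336.] z 0.0542 [[558.0, 228.0], [573.0, -51.0], [790.0, -39.0], [774.0, 240.0]] [217. 279.] 3.2
 board [592.3  88.1] [403.6 501.8] 3.1411335468292236
side 4347 [333. 183.] z 0.0537 [[559.0, 229.0], [574.0, -54.0], [789.0, -43.0], [775.0, 239.0]] [216. 283.] 2.9
side 1245 [300. 286.] z 0.0538 [[434.0, -136.0], [564.0, -147.0], [566.0, -118.0], [436.0, -108.0]] [ 28. 130.] 85.5
 board [588.7 170.1] [402.3 671. ] 3.1905696392059326
```

View pics/f.png

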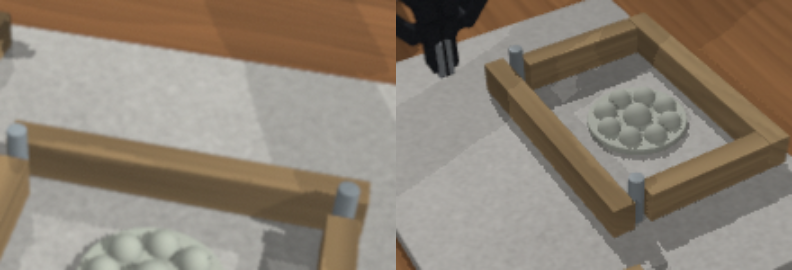

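Both crops show the batten against both pins: (17,140) and (347,200) on the left, (515,60) and (636,195) on the right. The ends are symmetric at about ±139 mm and the robot is clear.

```bash
python3 -c "
from plant import env
print(env.close_job())"
```

```text
the job is handed in; nothing more can be done
None
```

The batten is swung shut and lies flat against both pins, closing the frame; the short batten did not move, and the job was handed in at about 12.5 s with the robot clear (no verdict came back).

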